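Set a traversing microscope stage on its line with the play taken up

TASK

Turn the stage's crank wheel counter-clockwise (seen from above) to drive the slide carriage past the line on the bed, on until you feel it come up gently against the spring buffer hidden in its cover, without jamming it. Then wind back clockwise, so that the wheel's free play is taken up that way, until the carriage's line meets the line on the bed and the crank grip stands at its index mark; let go, and leave the other things on the bench as they are.

Things in the scene. Friction and masses are not known exactly. Their poses are not given: they have to be found in the camera images.
- stage: The traversing stage, fixed to the bench: a grey plate 215 x 335 x 20 mm with a crank wheel on a post and, beside it, a slide carriage on two rails. Origin: underside, below the wheel's axis; z up, y along the rails towards the stop cover, x from the wheel towards the rails (plate x -65 to +150, y -157 to +178 mm). Turned by up to 17 degrees.
- wheel_axis (a point): Point on the crank wheel's vertical axis at the height of the grip's centre, 104 mm above the bench. The wheel is a dark steel disc of 112 mm diameter, its top 77 mm above the bench. Turning it counter-clockwise seen from above drives the carriage towards the stop cover (stage +y), 12 mm per radian, once its free play is taken up.
- wheel: The crank wheel itself (origin on its axis, 65 mm above the bench). It sits loose on its shaft: on reversing it turns freely by 0.44 rad (20 mm at the grip, under 1 N) before the carriage follows; where in that play it starts is unknown. With the play taken up it takes 4 to 5 N along the grip's circle while turning (1 to 3.5 N when halted) and stays where it is left.
- grip_centre (a point): Centre of the crank grip: an upright black cylinder, 16 mm diameter, 42 mm tall (79 to 121 mm above the bench; this point 104 mm), free to spin on its pin, standing on the wheel 45 mm from the wheel's axis. At the start it stands 0.7 to 2.3 rad clockwise of the index mark, about the wheel's axis.
- index_point (a point): Where the grip's centre must end: 45 mm from the wheel's axis in the stage's -y direction, 104 mm above the bench, in line with the dark line on the aluminium index post (12 x 26 mm, 72 mm high) just outside the rim. With the play taken up clockwise and the carriage on its line the grip stands here; approached counter-clockwise it would stand 20 mm past it.
- carriage: The aluminium slide carriage with a glass slide clipped on it, 84 mm (x) by 70 mm (y) by 18 mm. Origin: centre of its underside, 34 mm above the bench; it slides along the stage's y only. A steel nose 12 mm wide reaches 105 mm from the origin in +y, into the stop cover. At the start it is 14 to 27 mm short of its line (stage -y).
- carriage_line (a point): The dark line across the carriage's +x half; this point is on its top (52 mm above the bench), at the edge nearest the line block, at the carriage's own y = 0.
- bed_line (a point): The dark line on the aluminium block fixed to the plate just beyond the carriage (14 x 50 mm, 60 mm high), at stage y = 0; this point is on the block's top edge nearest the carriage. The carriage line is on it when both have the same stage y.
- stop_cover: Fixed grey cover at the rails' +y end, 46 x 102 x 31 mm; origin in its open end, stage y = 72 mm. In it, unseen, a buffer met 6 to 25 mm past the bed line, unmeasured, new each time. It yields 2 mm (0.17 rad of wheel) at 12 N per mm: force at the grip climbs smoothly to about 8.5 N (halted) or 11 N, then it is solid. 5 to 9 N is a proper touch; over 14 N jams it.
- eyepiece_mid (a point): A small black eyepiece, 32 mm wide, 38 mm tall, standing on the stage's plate near its corner at x = -40, y = -125 mm. Point: its centre, half-way up. A bystander, not to be moved.
- dish_mid (a point): A flat clear dish, 90 mm across, 14 mm tall. Point: its centre, half-way up. A bystander, not to be moved.
- dropper_mid (a point): An amber dropper bottle, 36 mm across, 75 mm tall. Point: its centre, half-way up. A bystander, not to be moved.
- jar_mid (a point): A glass jar with a white cap, 60 mm across, 70 mm tall. Point: its centre, half-way up. A bystander, not to be moved.
- capsule_tin_mid (a point): A small round steel tin, 50 mm across, 22 mm tall, standing on the stage's plate near its corner at x = -35, y = +135 mm. Point: its centre, half-way up. A bystander, not to be moved.

How it is judged:
By the outcome, as a careful person would: the job done as asked, in the order asked, and still so for the second after the job is handed in, with the robot touching nothing.
It also fails if it takes over 72 s, if anything falls off the work surface, if the arm or the gripper's body presses on something with over 40 N, if the wrist force passes 120 N, or if a joint passes its speed limit or range.

ROBOT

A 7-joint arm with a two-finger parallel gripper is mounted at the origin on the work surface. World frame = base frame: x ahead of the robot, y to its left, z up, the work surface at z = 0. Lengths are in m, angles in degrees, forces in N, time in s.
With the tool pointing down it reaches from about 0.35 to 0.775 m from the base axis. Payload 3.1 kg.
Tool frame: the origin (TCP) lies on the centre line of the jaws, within the pads' length; the fingertips stand 17 mm ahead of it and the grasp point (between the pads) lies 2 mm behind it (robot.tip_reach is the distance from the TCP to the fingertips, in m); z points along the fingers, y is the direction in which the jaws open and shut (so a half turn about z gives the same grasp; the last joint's range is limited). The gripper opens to 85 mm and grips with 20 to 120 N. Pads are 22 mm wide; open, the fingers measure 114 mm over their backs; the gripper's body (76 mm by 85 mm) begins 54 mm behind the grasp point. The pads swing forward as they close: fully open they stand 13 mm farther back than shut.
Start: joints at [-67.248, 17.813, 0.802, 86.603, -0.252, 75.585, -1.558], TCP at [0.234, 0.498, 0.248] pointing down, gripper open.
Joint ranges: [-154.91, 154.91], [-16.99, 109.72], [-72.82, 74.43], [7.12, 147.25], [-82.49, 262.49], [11.32, 116.49], [-174.64, 174.64]. Speed limits (degrees/s): [159.86, 159.86, 180, 180, 180, 180, 180].

INTERFACE

Orientations are given as [roll, pitch, yaw] about the fixed x, y, z axes, in that order (R = Rz(yaw) Ry(pitch) Rx(roll)).
In Python, from station import robot, fingers, vision, workorder, recognise gives the robot as it stands. Calls block until the motion is done:
- robot.move_to(position, orientation): joint-space move of the TCP to a pose.
- robot.line_to(position, orientation=None, velocity=0.15, f_stop=None): straight line of the TCP; orientation=None keeps the orientation; velocity is the mean speed in m/s. With f_stop (N) it stops when the force on the tool has changed by that much, and returns True; else False.
- robot.move_j(angles): joint-space move.
- fingers.gripper_to(opening, force=None): opening from 0.0 (shut) to 1.0 (fully open); force is the grip in N (None keeps the last); returns when the fingers have stopped.
- robot.pause(seconds).
- robot.inverse_kinematics(position, orientation): joint angles nearest the present ones, or None.
- vision.grab_frame(name): name is "scene" or "top"; returns the picture (420x560x3 uint8, red, green, blue); there is no depth.
- vision.calibration(name): a dict with "mtx" (3x3 intrinsics, pixels), "k1" (the pictures are not rectified: a ray, as slopes to the right and down, at radius r is drawn at 1 + k1 r^2 times it, then the intrinsics apply), "extrinsics" (4x4, takes a point from world to camera coordinates). Camera axes: x right, y up, looking along -z (the intrinsics and any distortion apply to the point x, -y, -z); pixel columns grow to the right and rows downward; lengths in m; the calibration is good to about 2 mm. A picture is of the moment at which its call begins. calibration takes no time and is no camera call.
A pose or a line that the arm cannot do raises robot.PlanningError and nothing moves.
- workorder.close_job(): hands the job in, once; it reports no verdict.
Trained networks look in the newest picture that a camera, given by its name, has taken for a name from the list of things; names that differ only in an ending like _2 or _b are one class to them, and where a whole thing is asked for, a point or a joint stands for the part that bears it (a point fixed in the world has none). Each returns a list of dicts, best first, with "p" (0 to 1); they miss things now and then, are a little off and sometimes report something else, mostly with a low value. They report only what shows in the picture. A call takes as long as a camera call.
- recognise(label, camera): "rect" ([centre column, centre row, width, height] in pixels, round what is visible of it).
Readings, each from a call of its own:
- robot.current_time_s(): time.
- robot.current_joint_positions(): joint angles.
- robot.current_dq(): joint speeds.
- robot.current_joint_torque(): joint torques, N m.
- robot.current_tool_pos(): TCP position.
- robot.current_eef_rot(): TCP orientation.
- robot.current_contact_force(): force on the tool from outside, world axes, zero at the start.
- robot.current_torque(): the same for the moment, N m.
- robot.current_finger_gap(): opening from 0.0 (shut) to 1.0 (fully open).
Only numpy, scipy, OpenCV 4.12 (cv2) and the standard library are available. Lean on these libraries where they do the work, as an engineer would, in place of code of your own. Each camera call takes 0.05 s, during which the arm holds its last target.

## Working session

There is one attempt and no reset: what is moved stays moved. The work goes in short steps, each a Python script; the robot and the scene stay as the last script left them, time stands still between calls to the robot, and variables do not carry over. Pictures are saved under pics/ and viewed, and the job is handed in when it is done.

```bash
mkdir -p pics; ls; python3 - <<'E'
from station import robot, fingers, vision, workorder, recognise
import cv2
print(robot.current_time_s(), robot.current_tool_pos(), robot.current_eef_rot(), robot.current_contact_force())
for n in ("scene","top"):
    im=vision.grab_frame(n); cv2.imwrite(f"pics/{n}0.png",im[:,:,::-1])
    c=vision.calibration(n); print(n,c)
    for l in ["grip_centre","wheel","carriage","stage","index_point","bed_line","carriage_line","stop_cover","wheel_axis"]:
        try: print(l,[(r['rect'],round(r['p'],2)) for r in recognise(l,n)][:2])
        except Exception as e: print(l,e)
print(robot.current_time_s())
E
```

```text
pics
0.0 [0.23335833 0.49725532 0.24721231] [-1.79862393e+02  6.27092195e-03  1.54863840e+02] [ 0.80223884 -0.97647346 -0.63350909]
scene {'mtx': array([[415.95991756,   0.        , 277.76798693],
       [  0.        , 415.95991756, 212.87834568],
       [  0.        ,   0.        ,   1.        ]]), 'k1': 0.030980978709815282, 'extrinsics': array([[ 0.10781903,  0.99416334, -0.00378333, -0.05931013],
       [-0.60561265,  0.06869691,  0.79278878,  0.27612877],
       [ 0.78842145, -0.08318649,  0.60948473, -1.52390635],
       [ 0.        ,  0.        ,  0.        ,  1.        ]])}
grip_centre [([292.2, 189.8, 4.0, 18.8], 0.65)]
wheel [([290.2, 206.2, 42.9, 40.7], 0.88), ([297.9, 243.7, 54.2, 26.9], 0.73)]
carriage [([289.8, 205.8, 42.8, 42.9], 0.72), ([296.0, 242.4, 57.3, 29.6], 0.61)]
stage [([302.6, 233.8, 147.2, 94.9], 0.77)]
index_point [([301.2, 230.7, 142.2, 91.3], 0.88), ([289.9, 206.3, 44.1, 44.2], 0.57)]
bed_line [([301.4, 232.2, 140.2, 90.7], 0.94)]
carriage_line [([296.0, 243.6, 54.2, 25.5], 0.73)]
stop_cover [([345.3, 236.2, 41.6, 19.2], 0.62), ([297.5, 241.6, 58.3, 25.9
[... 446 characters left out ...]
-1.59524032e-01,  1.32952701e-02,  9.87104513e-01,
        -1.26472447e+00],
       [ 0.00000000e+00,  0.00000000e+00,  0.00000000e+00,
         1.00000000e+00]])}
grip_centre [([262.5, 236.1, -0.3, 5.8], 0.53)]
wheel [([266.6, 218.6, 46.0, 45.9], 0.71)]
carriage [([266.1, 187.6, 49.3, 32.1], 0.94), ([319.9, 235.9, 12.0, 13.7], 0.38)]
stage [([264.1, 206.0, 136.1, 91.4], 0.64)]
index_point [([267.2, 203.8, 137.5, 87.7], 0.86), ([435.0, 196.8, 18.8, 15.1], 0.46)]
bed_line [([263.5, 206.2, 139.0, 84.3], 0.8)]
carriage_line [([265.0, 187.3, 53.2, 37.5], 0.91)]
stop_cover [([119.1, 254.7, 40.4, 39.3], 0.53)]
wheel_axis [([262.6, 205.7, 137.4, 88.0], 0.98), ([267.1, 187.5, 49.9, 36.0], 0.67)]
1.0
```

```bash
python3 - <<'E'
import cv2,numpy as np
a=cv2.imread("pics/top0.png"); s=cv2.imread("pics/scene0.png")
cv2.imwrite("pics/top_c.png",cv2.resize(a[145:265,180:340],None,fx=5,fy=5,interpolation=cv2.INTER_CUBIC))
cv2.imwrite("pics/scene_c.png",cv2.resize(s[165:285,215:375],None,fx=5,fy=5,interpolation=cv2.INTER_CUBIC))
E
```

```text
(no output)
```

View pics/top0.png

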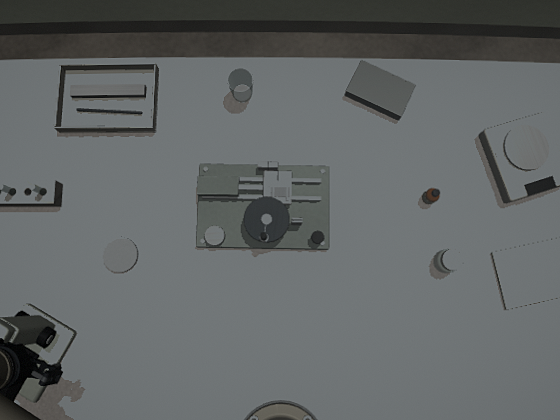

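View pics/top_c.png

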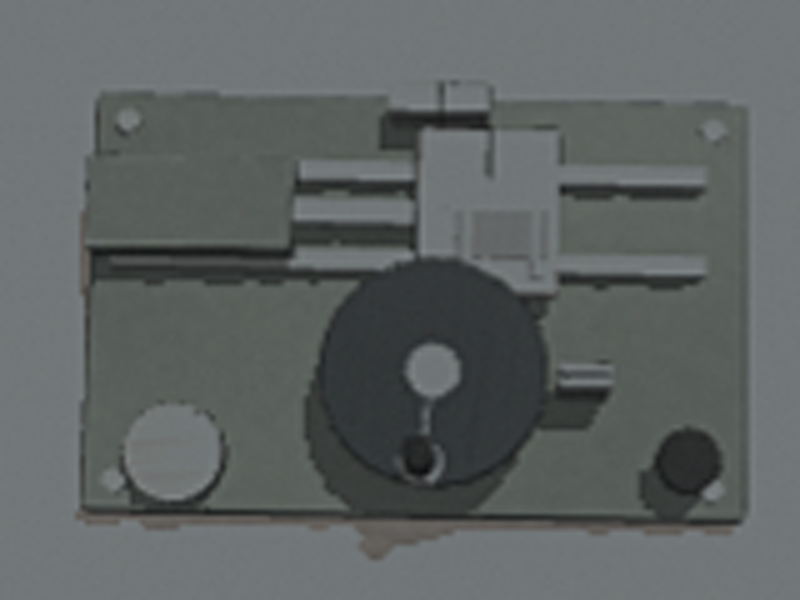

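View pics/scene_c.png

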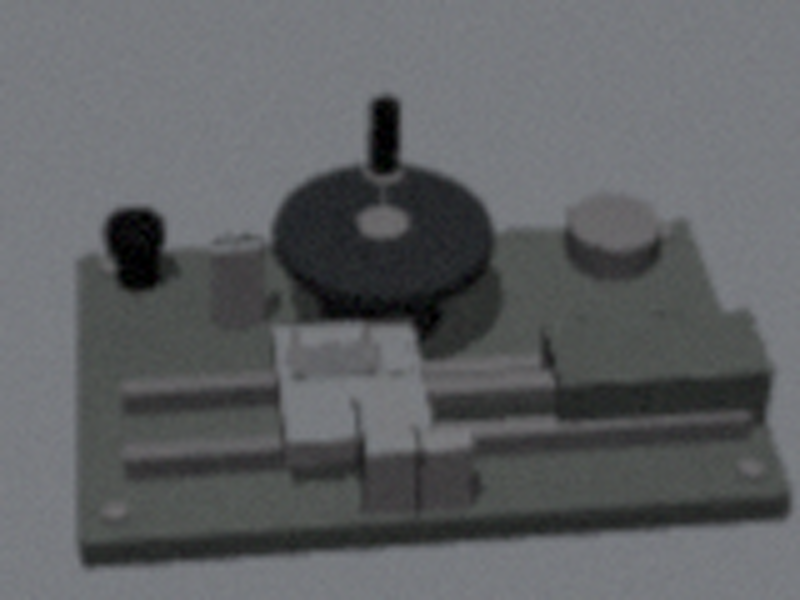

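The pictures show the stage with y running to image left. The grip is about 90° clockwise of the index, and the carriage is about 20 mm short of its line. Next I'll fit the stage pose from plate, disc and line-block points in both views.

```bash
cat > h.py <<'E'
import numpy as np
from station import robot, fingers, vision, workorder, recognise
from scipy.optimize import least_squares
def proj(P,c):
    P=np.atleast_2d(P); q=(c['extrinsics']@np.c_[P,np.ones(len(P))].T).T
    x=q[:,0]/-q[:,2]; y=-q[:,1]/-q[:,2]; r2=x*x+y*y; f=1+c['k1']*r2
    M=c['mtx']; return np.c_[M[0,0]*x*f+M[0,2], M[1,1]*y*f+M[1,2]]
def w(p,S):
    x,y,a=p; S=np.atleast_2d(S)
    return np.c_[x+np.cos(a)*S[:,0]-np.sin(a)*S[:,1], y+np.sin(a)*S[:,0]+np.cos(a)*S[:,1], S[:,2]]
E
python3 - <<'E'
from h import *
ct=vision.calibration("top"); cs=vision.calibration("scene")
o=lambda L,a,b:(np.array(L,float)+.5)/5-.5+[a,b]
ob={'t':o([[97,93],[748,105],[743,515],[83,511],[433,372],[442,83]],180,145),
    's':o([[83,545],[78,260],[685,222],[787,497],[383,231],[417,440]],215,165)}
S={'t':[[.15,.178,.02],[.15,-.157,.02],[-.065,-.157,.02],[-.065,.178,.02],[0,0,.077],[.137,0,.06]],
   's':[[.15,-.157,.02],[-.065,-.157,.02],[-.065,.178,.02],[.15,.178,.02],[0,0,.077],[.115,0,.06]]}
C={'t':ct,'s':cs}
def res(p,k):
    return np.concatenate([(proj(w(p,S[i]),C[i])-ob[i]).ravel()*1. for i in k])
for k in ('t','s','ts'):
    r=least_squares(res,[.55,0,0],args=(k,),loss='soft_l1'); print(k,r.x[:2],np.degrees(r.x[2])); print(res(r.x,k).reshape(-1,2).round(1).tolist())
# grip angle
g={'t':o([[417,447]],180,145)[0],'s':o([[385,97]],215,165)[0]}
p=r.x
for i,z,R in (('t',.121,0),('s',.121,0)):
    rr=least_squares(lambda q:proj([[q[0],q[1],z]],C[i])[0]-g[i],p[:2]).x
    d=rr-p[:2]; print(i,rr,np.hypot(*d),np.degrees(np.arctan2(d[1],d[0])-p[2]))
E
```

```text
t [0.54952758 0.03308069] -0.648384652071595
[[-0.2, -0.2], [-0.1, -0.7], [1.0, 0.7], [-0.7, -0.3], [0.4, -0.6], [-0.3, 3.8]]
s [0.55153614 0.03406971] -0.5525640807368001
[[-0.6, 0.9], [-0.3, 0.1], [0.6, -0.1], [2.3, -0.0], [-0.0, -0.1], [-0.8, -6.2]]
ts [0.55028976 0.03355285] -0.6488025636503497
[[-0.4, -0.5], [-0.3, -1.0], [0.8, 0.4], [-0.8, -0.7], [0.2, -0.9], [-0.5, 3.5], [-1.0, 0.4], [-0.4, -0.3], [0.4, -0.3], [1.9, -0.3], [-0.3, -0.4], [-1.2, -6.5]]
t [0.50632987 0.04051661] 0.044508039313803587 171.6472743013324
s [0.49741391 0.04167073] 0.053495381601537585 171.92049431357208
```

Stage pose is (0.550, 0.0335), yaw -0.65°, and both cameras agree to 2 mm. The grip stands at stage angle 171.7°, which is 1.72 rad clockwise of the index. Next I'll check IK along the sweep and approach.

```bash
cat >> h.py <<'E'
AX=np.array([.5503,.0335]); ST=np.radians(-.65); RG=.045; Z=.106
IDX=np.radians(270)            # stage angle of index
def pose(th,z=Z,r=RG):        # th stage angle of grip (unwrapped from ~171.7deg)
    a=th+ST
    return [AX[0]+r*np.cos(a),AX[1]+r*np.sin(a),z],[180,0,(np.degrees(a)-180+180)%360-180]
def ft(th,f):
    a=th+ST; return f@[-np.sin(a),np.cos(a),0], f@[np.cos(a),np.sin(a),0]
E
python3 - <<'E'
from h import *
for d in range(170,441,30):
    q=robot.inverse_kinematics(*pose(np.radians(d))); print(d,None if q is None else np.round(q,0))
q=robot.inverse_kinematics(*pose(np.radians(172),.2)); print(np.round(q,1))
robot.move_to(*pose(np.radians(171.7),.2))
print(robot.current_time_s(),robot.current_tool_pos(),robot.current_eef_rot(),robot.current_joint_positions().round(1))
fingers.gripper_to(.5,20)
print(robot.current_time_s(),robot.current_finger_gap())
F=[robot.current_contact_force() for _ in range(6)]; print(np.round(F,2), robot.current_time_s())
E
```

```text
170 [-38.  24.  41. 106. -19.  57. -90.]
200 [-33.  24.  38. 106. -17.  57. -59.]
230 [-32.  25.  40. 104. -19.  58. -25.]
260 [-29.  28.  38. 100. -20.  59.   6.]
290 [-27.  30.  37.  97. -20.  60.  35.]
320 [-25.  31.  33.  93. -19.  61.  63.]
350 [-21.  31.  24.  91. -14.  61.  86.]
380 [-18.  30.  16.  91.  -9.  60. 110.]
410 [-16.  28.  11.  93.  -6.  59. 136.]
440 [-14.  26.   6.  96.  -3.  58. 162.]
[-39.1  17.3  41.1  98.8 -12.2  68.4 -93.5]
2.9333 [0.50586293 0.04196065 0.19991872] [-1.79960926e+02  1.57121721e-02 -8.79570256e+00] [-39.2  17.3  41.   98.8 -12.2  68.4 -93.8]
3.425 0.4979498201047792
[[ 0.86  0.61 -0.81]
 [ 0.86  0.61 -0.81]
 [ 0.86  0.61 -0.81]
 [ 0.86  0.61 -0.81]
 [ 0.86  0.61 -0.81]
 [ 0.86  0.61 -0.81]] 3.425
```

```bash
python3 - <<'E'
from h import *
import cv2
th=np.radians(171.7)
print(robot.line_to(*pose(th),velocity=.1,f_stop=6))
F=[]
for _ in range(4): F.append(robot.current_contact_force()); robot.pause(.04)
print('base',np.round(F,2))
fingers.gripper_to(0.0,20)
print('gap',robot.current_finger_gap(),robot.current_tool_pos(),robot.current_time_s())
F=[]
for _ in range(4): F.append(robot.current_contact_force()); robot.pause(.04)
print(np.round(F,2),ft(th,F[-1]))
for n,(x,y) in (("top",(180,145)),("scene",(215,145))):
    im=vision.grab_frame(n)[y:y+120,x:x+160,::-1]; cv2.imwrite(f"pics/{n}1.png",cv2.resize(im,None,fx=4,fy=4,interpolation=cv2.INTER_CUBIC))
E
```

```text
False
base [[ 1.04  0.43  0.61]
 [ 0.44 -0.74 -0.38]
 [ 0.57 -0.65  0.04]
 [-0.67 -0.86  0.78]]
gap 0.1800108432001515 [0.50599237 0.04054472 0.10627699] 5.0333
[[-0.19  0.83  0.79]
 [-0.06  0.19  1.33]
 [-1.51  0.65  1.86]
 [-0.23  1.09  3.1 ]] (np.float64(-1.0410184952858579), np.float64(0.3993230199624637))
```

View pics/scene1.png

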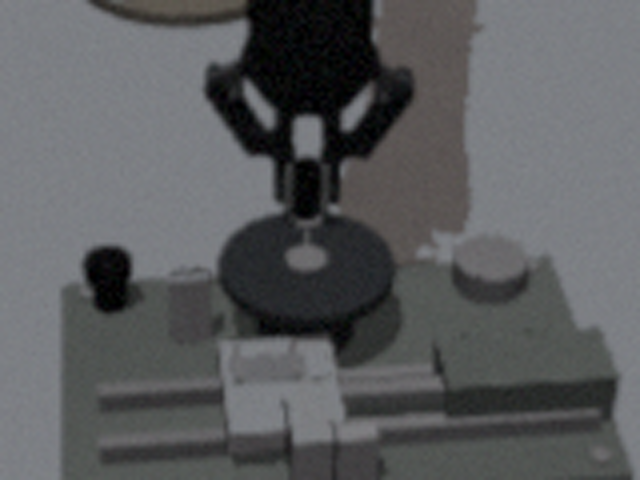

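View pics/top1.png

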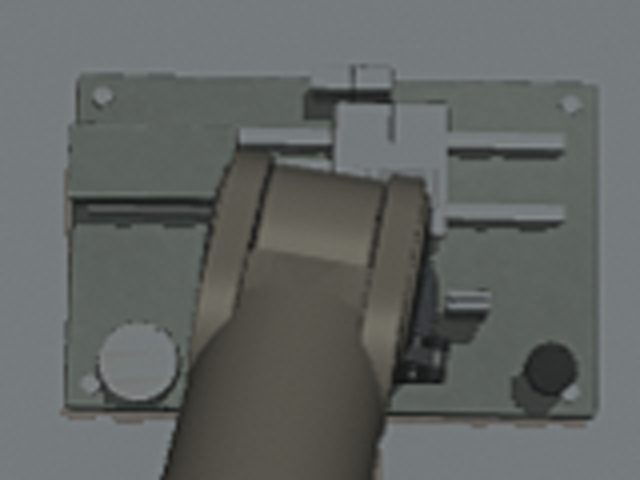

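The grip is held between the pads (gap 0.18, scene view near 305,190). Driving counter-clockwise, with force checks at each step.

```bash
cat >> h.py <<'E'
def thnow(near):
    p=robot.current_tool_pos()[:2]-AX; a=np.arctan2(p[1],p[0])-ST
    return near+(a-near+np.pi)%(2*np.pi)-np.pi, np.hypot(*p)
def mf(th,n=3,dt=.02):
    F=[]
    for _ in range(n): robot.pause(dt); F.append(robot.current_contact_force())
    f=np.mean(F,0); t,r=ft(th,f); return -t,r,f[2]   # + = resistance to ccw
def step(th,v=.04,n=3,fs=None):
    s=robot.line_to(*pose(th),velocity=v,**({'f_stop':fs} if fs else {}))
    return s,mf(th,n)
E
python3 - <<'E'
from h import *
th0=np.radians(171.7); print(thnow(th0))
for i in range(1,9):
    th=th0+.1*i; s,f=step(th,fs=11)
    print(i,s,round(np.degrees(th)),np.round(f,1),np.round(thnow(th)[0]-th,3),round(thnow(th)[1],4),round(robot.current_time_s(),2))
    if s: break
E
```

```text
(np.float64(2.995937627519769), np.float64(0.044884227523004326))
1 False 177 [2.  0.4 2.9] -0.014 0.0448 5.61
2 False 183 [3.1 0.1 2.9] -0.017 0.0447 5.92
3 False 189 [ 3.2 -0.9  2.6] -0.002 0.0446 6.22
4 False 195 [ 3.1 -2.3  1.7] 0.003 0.0444 6.53
5 False 200 [ 2.  -4.1  1.6] 0.002 0.0442 6.84
6 False 206 [ 2.5 -5.   0.9] -0.004 0.0441 7.15
7 False 212 [ 1.8 -5.1  0.7] -0.01 0.0438 7.46
8 False 218 [ 2.1 -5.8  0.9] -0.015 0.0436 7.77
```

```bash
python3 - <<'E'
from h import *
import json
th0=np.radians(217.5); P=[]
for i in range(1,11):
    th=th0+.1*i; s,f=step(th,fs=11); p=robot.current_tool_pos(); P.append(list(p[:2])+[th]+list(f))
    print(i,s,round(np.degrees(th)),np.round(f,1),np.round(thnow(th)[0]-th,3),round(thnow(th)[1],4),round(robot.current_time_s(),2))
    if s or abs(f[1])>12: break
json.dump(P,open('P.json','w'))
E
```

```text
1 False 223 [ 2.2 -6.   1. ] -0.02 0.0434 8.07
2 False 229 [ 1.9 -6.1  1.5] -0.024 0.0431 8.38
3 False 235 [ 1.9 -7.   2.2] -0.03 0.0429 8.69
4 False 240 [ 1.7 -6.7  1.8] -0.034 0.0426 9.0
5 False 246 [ 2.3 -7.1  3. ] -0.038 0.0423 9.31
6 False 252 [ 2.1 -7.6  3.1] -0.041 0.0421 9.62
7 False 258 [ 1.8 -7.5  3.6] -0.043 0.0418 9.93
8 False 263 [ 1.6 -7.2  4.5] -0.046 0.0417 10.23
9 False 269 [ 1.9 -7.8  5. ] -0.047 0.0414 10.54
10 False 275 [ 1.8 -7.9  5.3] -0.048 0.0412 10.85
```

```bash
python3 - <<'E'
from h import *
import json,cv2
P=np.array(json.load(open('P.json')))
# add earlier points from log
th0=np.radians(171.7)
e=[(.1*i,d,r) for i,d,r in zip(range(0,9),[0,-.014,-.017,-.002,.003,.002,-.004,-.01,-.015],[.0449,.0448,.0447,.0446,.0444,.0442,.0441,.0438,.0436])]
Q=[AX+r*np.array([np.cos(th0+a+d+ST),np.sin(th0+a+d+ST)]) for a,d,r in e]
Q=np.vstack([Q,P[:,:2]])
for R in (.045,None):
    f=(lambda c:np.hypot(*(Q-c[:2]).T)-(R or c[2]))
    r=least_squares(f,[.55,.0335,.045]); print(R,r.x-[.5503,.0335,0], np.abs(r.fun).max())
for n,(x,y) in (("top",(180,145)),("scene",(215,145))):
    im=vision.grab_frame(n)[y:y+120,x:x+160,::-1]; cv2.imwrite(f"pics/{n}2.png",cv2.resize(im,None,fx=5,fy=5,interpolation=cv2.INTER_CUBIC))
E
```

```text
0.045 [-0.00022475  0.00315148  0.045     ] 0.0007052160986174422
None [-0.00234699  0.00114629  0.04242486] 8.832184385568903e-05
```

View pics/scene2.png

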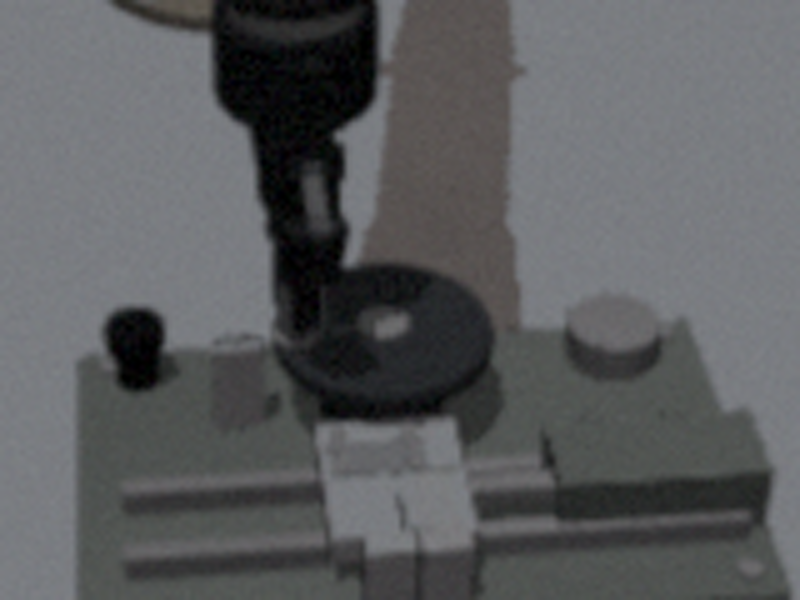

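View pics/top2.png

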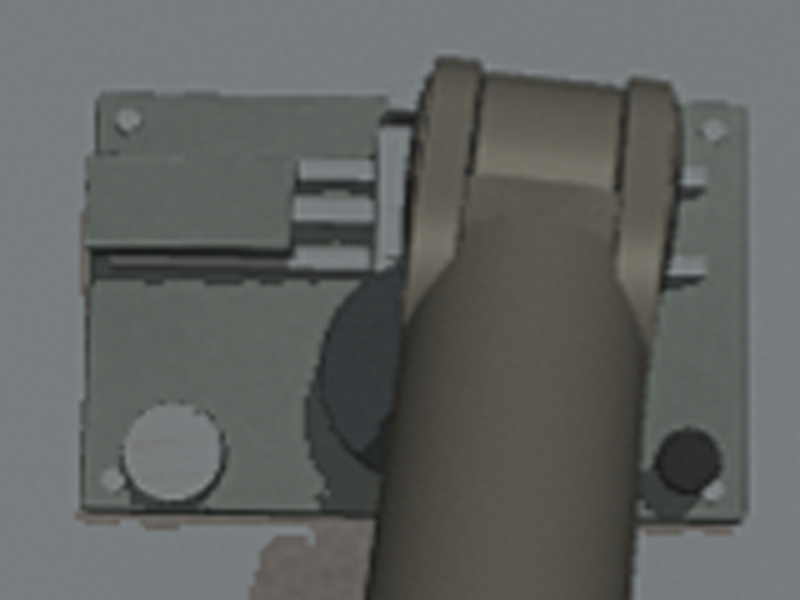

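The carriage line is about 4–5 mm short of the bed line (scene crop 405 vs 415), as expected. The held path fits a circle with centre shift (-2.3, +1.1) mm and R 42.4 mm, to 0.09 mm. I'll drive on that circle so the radial load relaxes.

```bash
cat >> h.py <<'E'
AX=np.array([.54795,.03465]); RG=.0424
E
python3 - <<'E'
from h import *
import json
P=json.load(open('P.json'))
t=thnow(np.radians(272)); print(np.degrees(t[0]),t[1])
th0=t[0]
end=IDX+.44+.38
n=int(np.ceil((end-th0)/.1))
for i in range(1,n+1):
    th=th0+(end-th0)*i/n; s,f=step(th,fs=9); p=robot.current_tool_pos(); P.append(list(p[:2])+[th]+list(f))
    print(i,s,round(np.degrees(th),1),np.round(f,1),np.round(thnow(th)[0]-th,3),round(thnow(th)[1],4),round(robot.current_time_s(),2))
    if s or f[0]>5.5: break
json.dump(P,open('P.json','w'))
E
```

```text
275.13380918959524 0.042446781174100556
1 False 280.4 [ 2.5 -6.2  6.5] -0.056 0.0423 11.25
2 False 285.6 [ 1.6 -6.4  6.9] -0.048 0.0423 11.55
3 False 290.8 [ 1.7 -6.2  6.6] -0.05 0.0423 11.85
4 False 296.1 [ 1.8 -5.9  7.2] -0.053 0.0423 12.15
5 False 301.3 [ 1.7 -6.2  7.6] -0.055 0.0423 12.45
6 False 306.5 [ 1.1 -5.8  7.8] -0.058 0.0423 12.75
7 False 311.8 [ 1.2 -6.   7.6] -0.061 0.0423 13.05
8 False 317.0 [ 1.4 -6.2  8.2] -0.065 0.0423 13.35
```

```bash
cat >> h.py <<'E'
import json
def creep(th,d,fmax,maxn,v=.02):
    for i in range(maxn):
        th+=d; s,f=step(th,v=v,n=4,fs=7); tn=thnow(th)
        print(i,s,round(np.degrees(th),1),round(np.degrees(tn[0]),2),np.round(f,2),round(tn[1],4),round(robot.current_time_s(),2))
        if s or f[0]>fmax: break
    return th
E
python3 - <<'E'
from h import *
th=IDX+.82
print(robot.current_eef_rot(),pose(th)[1],robot.current_torque().round(2),pose(th)[0],robot.current_tool_pos())
th=creep(th,.05,4.0,10)
E
```

```text
[-179.63029139   -0.35330142  136.24748752] [180, 0, np.float64(136.33253920072752)] [ 0.67  1.25 -0.02] [np.float64(0.5805011726672399), np.float64(0.00357877282778268), 0.106] [0.5765868  0.00354146 0.10544418]
0 False 319.8 315.38 [ 2.55 -6.21  8.32] 0.0423 13.68
1 False 322.7 318.0 [ 2.47 -5.74  8.54] 0.0423 14.0
2 False 325.6 320.75 [ 3.18 -6.19  8.88] 0.0423 14.32
3 False 328.4 323.44 [ 2.34 -5.98  8.55] 0.0423 14.65
4 False 331.3 326.17 [ 2.01 -5.99  8.63] 0.0423 14.97
5 False 334.2 328.9 [ 2.61 -6.    8.38] 0.0423 15.3
6 False 337.0 331.59 [ 2.53 -5.87  8.3 ] 0.0423 15.62
7 False 339.9 334.29 [ 2.27 -5.54  8.65] 0.0423 15.95
8 False 342.8 336.95 [ 2.57 -5.98  8.6 ] 0.0423 16.27
9 False 345.6 339.69 [ 2.4  -5.42  7.97] 0.0423 16.6
```

```bash
cat >> h.py <<'E'
def step(th,v=.04,n=3,fs=None):
    s=robot.line_to(*pose(th),velocity=v,**({'f_stop':fs} if fs else {}))
    return s,mf(thnow(th)[0],n)
E
python3 - <<'E'
from h import *
th=IDX+.82+.5
th=creep(th,.05,4.6,14)
print(th-IDX,robot.current_joint_positions().round(0))
E
```

```text
0 False 348.5 342.38 [ 2.95 -4.72  8.42] 0.0423 16.93
1 False 351.4 345.09 [ 3.4  -4.96  7.97] 0.0423 17.25
2 False 354.2 347.86 [ 3.29 -4.57  7.86] 0.0423 17.57
3 False 357.1 350.53 [ 3.48 -3.88  7.63] 0.0422 17.9
4 False 360.0 353.29 [ 2.96 -3.8   7.47] 0.0423 18.23
5 False 362.8 356.05 [ 2.92 -3.91  7.59] 0.0423 18.55
6 False 365.7 358.79 [ 3.56 -4.06  7.11] 0.0422 18.88
7 False 368.5 361.62 [ 3.15 -3.24  7.1 ] 0.0423 19.2
8 False 371.4 364.39 [ 3.32 -3.35  6.73] 0.0422 19.52
9 False 374.3 367.33 [ 3.38 -3.42  6.29] 0.0422 19.85
10 False 377.1 369.63 [ 3.47 -3.08  6.59] 0.0422 20.18
11 False 380.0 371.43 [ 4.35 -2.3   5.91] 0.0422 20.5
12 False 382.9 373.21 [ 5.73 -1.89  5.46] 0.0421 20.82
1.969999999999998 [ -0.  29.  -8.  91.   5.  60. 101.]
```

Contact: resistance rises from 3.4 to 5.7 N while travel per step shrinks, about 16 mm past the line. I'll take one or two small steps to make it a clear touch.

```bash
python3 - <<'E'
from h import *
th=creep(IDX+1.97,.03,6.8,2)
print(th-IDX); print(mf(thnow(th)[0],8))
E
```

```text
0 False 384.6 373.91 [ 6.25 -1.63  5.2 ] 0.0421 21.14
1 False 386.3 374.99 [ 6.93 -1.34  4.69] 0.0421 21.46
2.0300000000000002
(np.float64(6.9385097133662486), np.float64(-1.4201487473788716), np.float64(5.084324505827628))
```

A proper touch: 6.9 N halted, steady, well below 14 N. Now winding back clockwise.

```bash
python3 - <<'E'
from h import *
th=IDX+2.03; end=np.radians(286)
n=14
for i in range(1,n+1):
    t=th+(end-th)*i/n
    s,f=step(t,v=.04,n=2,fs=10); tn=thnow(t)
    print(i,s,round(np.degrees(t),1),round(np.degrees(tn[0]),2),np.round(f,2),round(tn[1],4),round(robot.current_time_s(),2))
    if s or f[0]<-7: break
E
```

```text
1 False 379.1 373.75 [ 1.89 -2.72  6.38] 0.0422 21.92
2 False 372.0 367.92 [ 0.37 -3.72  5.89] 0.0422 22.24
3 False 364.8 360.9 [ 0.51 -4.09  6.99] 0.0422 22.57
4 False 357.7 353.9 [ 0.66 -4.21  7.  ] 0.0423 22.89
5 False 350.5 346.94 [-0.26 -4.91  7.42] 0.0422 23.22
6 False 343.3 341.6 [-1.31 -4.97  7.14] 0.0422 23.54
7 False 336.2 335.65 [-2.12 -4.31  6.45] 0.0422 23.87
8 False 329.0 328.61 [-1.72 -5.61  5.67] 0.0422 24.19
9 False 321.8 321.45 [-2.03 -5.1   5.5 ] 0.0422 24.52
10 False 314.7 314.32 [-1.65 -5.22  5.5 ] 0.0421 24.84
11 False 307.5 307.14 [-1.66 -4.95  5.96] 0.0422 25.17
12 False 300.3 299.95 [-1.56 -5.95  4.2 ] 0.0422 25.49
13 False 293.2 292.78 [-0.93 -5.19  3.68] 0.0421 25.82
14 False 286.0 285.58 [-1.18 -6.46  3.41] 0.0422 26.14
```

```bash
python3 - <<'E'
from h import *
import cv2
x,y=260,215
im=vision.grab_frame("scene"); cv2.imwrite("pics/scene3raw.png",im[:,:,::-1])
im=im[y:y+60,x:x+80,::-1]; cv2.imwrite("pics/scene3.png",cv2.resize(im,None,fx=10,fy=10,interpolation=cv2.INTER_CUBIC))
c=vision.calibration("scene")
# expected px
p=[AX[0],AX[1],ST]
for yy in (0,.0033): print(proj(w(p,[[.112,yy,.052],[.112,yy,.06],[.075,yy,.052]]),c).round(1).tolist())
E
```

```text
[[296.9, 247.0], [297.0, 244.5], [294.9, 236.7]]
[[298.3, 246.9], [298.4, 244.4], [296.2, 236.7]]
```

View pics/scene3.png

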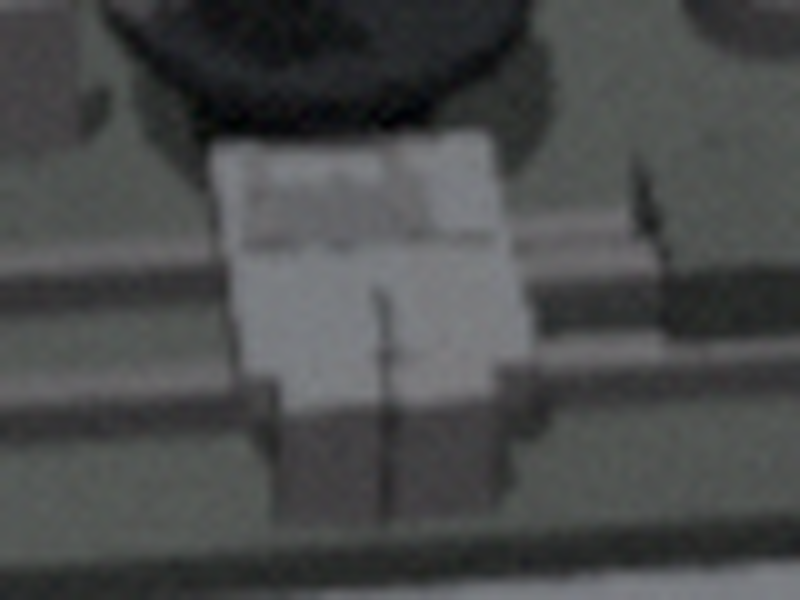

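```bash
python3 - <<'E'
from h import *
import cv2
im=cv2.imread("pics/scene3raw.png").astype(float).mean(2)
np.set_printoptions(linewidth=200)
print(range(288,306))
for r in range(242-0,268): print(r,im[r,288:306].round(0).astype(int))
raw=cv2.imread("pics/scene3raw.png"); cv2.imwrite("pics/scene3b.png",cv2.resize(raw[150:270,230:370],None,fx=5,fy=5,interpolation=cv2.INTER_CUBIC))
E
```

```text
range(288, 306)
242 [129 126 123 124 123 125 125 125 126 124 128 125 124 123 125 122 125 124]
243 [125 125 124 124 126 124 123 124 124 115 119 123 126 126 122 125 123 124]
244 [124 126 123 126 126 124 122 124 123 100 102 120 127 124 122 123 123 126]
245 [125 126 127 126 124 126 124 123 123 105  89 113 127 124 123 123 123 124]
246 [126 125 124 126 127 126 124 126 126 111  89 111 122 127 122 125 123 125]
247 [125 126 127 125 122 124 126 124 122 120  91 111 122 126 127 123 124 125]
248 [122 126 125 124 125 124 126 125 126 123  91 109 124 124 125 125 120 126]
249 [126 126 125 126 126 124 126 125 127 117  95 101 116 123 123 122 119 126]
250 [126 127 127 123 126 126 127 128 122 106  78  91 107 114 117 123 127 124]
251 [123 125 126 122 126 125 123 123 124 111  83  99 111 117 122 123 123 123]
252 [119 123 128 120 125 127 126 124 124 119  91 112 119 123 121 124 121 124]
253 [110 125 122 129 126 126 126 123 121 120  92 108 121 124 122 124 122 124]
254 [106 118 122 125 120 120 120 120 122 117  91  97 113 119 120 114 109 109]
255 [101 115 109 105 104 101  94  94  90  88  67  72  88  95  94  91  86  83]
256 [78 87 86 84 77 72 67 67 67 64 49 49 63 71 68 65 64 66]
257 [64 66 71 66 69 63 67 66 65 60 44 45 61 65 66 67 64 62]
258 [61 66 70 67 62 65 64 66 66 65 47 51 61 62 60 65 66 61]
259 [59 63 66 69 68 64 61 67 66 66 52 54 61 63 64 62 68 66]
260 [62 61 66 64 68 61 63 68 65 61 52 60 65 65 66 68 64 67]
261 [62 63 66 64 65 65 65 68 65 60 47 55 63 66 65 65 63 65]
262 [59 63 68 65 63 67 64 65 62 62 44 53 65 62 66 66 65 64]
263 [59 64 65 67 64 63 66 65 70 63 42 55 64 64 66 65 66 64]
264 [59 66 65 64 65 65 62 66 64 62 44 54 66 69 64 62 65 64]
265 [63 65 65 66 65 65 66 67 67 60 47 57 65 65 65 64 61 62]
266 [65 67 70 67 68 67 67 65 67 61 51 59 66 67 70 69 67 69]
267 [72 74 69 72 75 71 70 67 72 67 61 74 75 71 80 79 77 82]
```

View pics/scene3b.png

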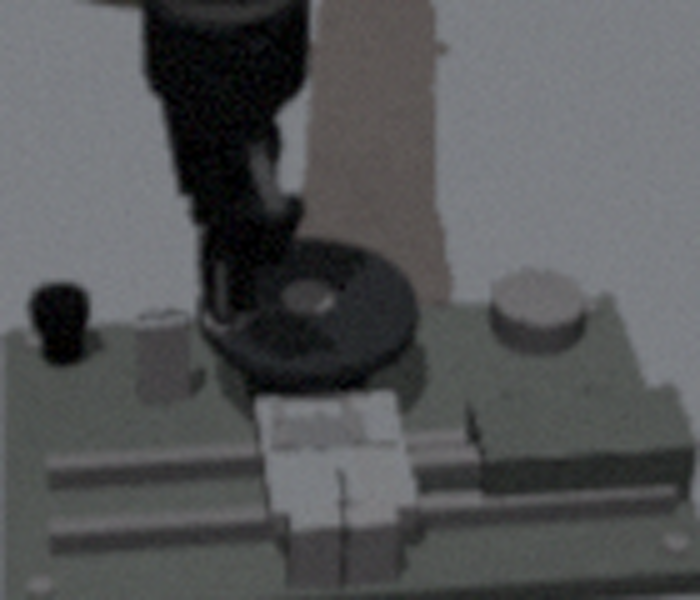

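```bash
cat >> h.py <<'E'
from scipy.optimize import brentq
def liney(im,rows,z,c,ctr,p,hw=3):
    im=im.astype(float).mean(2) if im.ndim==3 else im; out=[]
    for r in rows:
        xs=np.arange(ctr-hw,ctr+hw+1); v=im[r,xs]; b=np.median(np.r_[im[r,ctr-7:ctr-3],im[r,ctr+4:ctr+8]])
        d=np.clip(b-v-4,0,None); col=(d*xs).sum()/d.sum()
        s=least_squares(lambda q:proj(w(p,[[q[0],q[1],z]]),c)[0]-[col,r],[.11,0]).x
        out.append((r,round(col,2),round(s[0]*1e3,1),round(s[1]*1e3,2)))
    return out
E
python3 - <<'E'
from h import *
import cv2
c=vision.calibration("scene"); p=[.5503,.0335,ST]
for f,cr,cc,br,bc in (("pics/scene3raw.png",range(244,250),298,range(251,255),298),):
    im=cv2.imread(f)
    print('carr',liney(im,cr,.052,c,cc,p)); print('bed',liney(im,br,.06,c,bc,p))
im=cv2.imread("pics/scene0.png").astype(int).mean(2).astype(int)
for r in range(242,258): print(r,im[r,280:306])
E
```

```text
carr [(244, np.float64(297.47), np.float64(99.2), np.float64(3.87)), (245, np.float64(297.85), np.float64(102.8), np.float64(4.28)), (246, np.float64(298.0), np.float64(106.3), np.float64(4.16)), (247, np.float64(298.22), np.float64(109.8), np.float64(4.21)), (248, np.float64(298.28), np.float64(113.3), np.float64(3.87)), (249, np.float64(298.49), np.float64(116.7), np.float64(3.89))]
bed [(251, np.float64(298.47), np.float64(132.0), np.float64(1.52)), (252, np.float64(298.21), np.float64(135.3), np.float64(0.49)), (253, np.float64(298.29), np.float64(138.6), np.float64(0.22)), (254, np.float64(298.52), np.float64(141.9), np.float64(0.29))]
242 [121 122 121 118 123 122 121 123 123 119 120 120 121 120 121 121 121 125
 120 120 105 103 102 101 101 102]
243 [122 123 124 122 120 122 122 123 120 121 120 119 122 120 122 121 120 124
 121 119  95  81  90  85  85  82]
244 [124 122 120 125 121 109 116 120 123 122 120 120 122 124 122 120 121 120
 123 120  87  67  67  62  60  57]
245 [121 121 120 123 119  96  98 115 122 122 123 122 122 120 118 120 121 121
 120 119  93  65  53  50  55  55]
246 [12
[... 572 characters left out ...]
 115  86  90 112 120 121 120 122 122 120 120 119 107
  91 109 114 109 114 116 113 116]
252 [119 114 111 107 103  93  76  74 106 120 122 123 121 122 118 121 120 115
  87 109 118 118 121 121 118 120]
253 [ 93  91  85  83  78  71  61  56 104 121 120 122 120 121 123 123 123 119
  91 106 119 120 118 122 118 118]
254 [ 68  68  69  64  64  64  49  46 102 121 121 117 118 115 119 116 117 114
  90  94 113 118 115 113 110 108]
255 [ 62  66  65  64  64  63  47  45  94 106 108 100  99  97  91  92  93  84
  65  67  83  93  89  89  80  81]
256 [61 61 63 59 63 55 41 37 72 83 82 76 73 74 64 67 66 61 46 49 62 65 68 64
 63 68]
257 [55 56 52 52 47 48 36 32 60 66 64 65 63 65 66 60 61 57 44 41 58 66 64 63
 60 62]
```

Solving for heights, the carriage line is +3.6 mm past the bed line, and the wheel-angle prediction is +3.2 mm. The apparent alignment in the picture was parallax. Winding on clockwise to the index.

```bash
python3 - <<'E'
from h import *
import cv2
a0=np.radians(286)
for d in (282,278,275,273,271.5,270.6):
    t=np.radians(d); s,f=step(t,v=.02,n=3,fs=8); tn=thnow(t)
    print(s,d,round(np.degrees(tn[0]),2),np.round(f,2),round(tn[1],4),round(robot.current_time_s(),2))
im=vision.grab_frame("scene")[:,:,::-1].copy(); cv2.imwrite("pics/scene4raw.png",im)
c=vision.calibration("scene"); p=[.5503,.0335,ST]
print('carr',liney(im,range(244,250),.052,c,297,p)); print('bed',liney(im,range(251,255),.06,c,298,p))
E
```

```text
False 282 282.4 [-2.52 -6.08  2.85] 0.0422 26.55
False 278 278.45 [-2.89 -6.28  2.24] 0.0422 26.91
False 275 275.6 [-2.94 -6.48  1.99] 0.0422 27.23
False 273 273.81 [-3.31 -6.41  0.93] 0.0422 27.52
False 271.5 272.48 [-3.42 -6.75  1.35] 0.0422 27.82
False 270.6 271.72 [-3.41 -6.24  1.1 ] 0.0422 28.12
carr [(244, np.float64(296.26), np.float64(98.9), np.float64(1.03)), (245, np.float64(296.46), np.float64(102.5), np.float64(1.01)), (246, np.float64(296.81), np.float64(106.0), np.float64(1.38)), (247, np.float64(297.07), np.float64(109.5), np.float64(1.52)), (248, np.float64(297.23), np.float64(113.0), np.float64(1.44)), (249, np.float64(297.31), np.float64(116.4), np.float64(1.16))]
bed [(251, np.float64(298.06), np.float64(131.9), np.float64(0.59)), (252, np.float64(298.19), np.float64(135.3), np.float64(0.44)), (253, np.float64(298.27), np.float64(138.6), np.float64(0.19)), (254, np.float64(298.46), np.float64(141.9), np.float64(0.16))]
```

```bash
python3 - <<'E'
from h import *
import cv2
for d in (269.6,268.8,268.2):
    t=np.radians(d); s,f=step(t,v=.02,n=3,fs=8); tn=thnow(t)
    print(s,d,round(np.degrees(tn[0]),2),np.round(f,2),round(tn[1],4),round(robot.current_time_s(),2))
    if np.degrees(tn[0])<270.2: break
for k in range(3):
    d+=.7; t=np.radians(d); s,f=step(t,v=.02,n=4); tn=thnow(t)
    print('relieve',d,round(np.degrees(tn[0]),2),np.round(f,2))
    if f[0]>-2: break
fingers.gripper_to(.5)
print(np.degrees(thnow(t)[0]),robot.current_tool_pos(),mf(t,4))
p,o=robot.current_tool_pos(),pose(t)[1]
robot.line_to([p[0],p[1],.2],velocity=.15)
x=robot.current_tool_pos(); robot.line_to([x[0]-.08,x[1]-.14,.22],velocity=.2)
for n in("scene","top"): cv2.imwrite(f"pics/{n}5raw.png",vision.grab_frame(n)[:,:,::-1])
a=cv2.imread("pics/top5raw.png"); cv2.imwrite("pics/top5.png",cv2.resize(a[145:265,180:340],None,fx=5,fy=5,interpolation=cv2.INTER_CUBIC))
a=cv2.imread("pics/scene5raw.png"); cv2.imwrite("pics/scene5.png",cv2.resize(a[165:285,215:375],None,fx=5,fy=5,interpolation=cv2.INTER_CUBIC))
c=vision.calibration("scene"); pp=[.5503,.0335,ST]
print('carr',liney(a,range(244,250),.052,c,297,pp)); print('bed',liney(a,range(251,255),.06,c,298,pp)); print(robot.current_time_s())
E
```

```text
False 269.6 270.7 [-3.48 -6.86  1.06] 0.0422 28.48
False 268.8 269.99 [-4.01 -6.56  0.45] 0.0422 28.77
relieve 269.5 270.09 [-2.6  -6.13  1.31]
relieve 270.2 270.21 [-1.74 -6.26  2.06]
269.2629700384968 [ 0.54682746 -0.01171121  0.10552536] (np.float64(-0.008925997763390234), np.float64(-0.17067018558305969), np.float64(0.3121023603585249))
carr [(244, np.float64(296.21), np.float64(98.9), np.float64(0.91)), (245, np.float64(296.21), np.float64(102.4), np.float64(0.44)), (246, np.float64(296.48), np.float64(105.9), np.float64(0.6)), (247, np.float64(296.75), np.float64(109.5), np.float64(0.77)), (248, np.float64(297.19), np.float64(113.0), np.float64(1.33)), (249, np.float64(297.29), np.float64(116.4), np.float64(1.11))]
bed [(251, np.float64(298.0), np.float64(131.9), np.float64(0.46)), (252, np.float64(298.22), np.float64(135.3), np.float64(0.51)), (253, np.float64(298.32), np.float64(138.6), np.float64(0.3)), (254, np.float64(298.37), np.float64(141.9), np.float64(-0.06))]
31.7
```

View pics/top5.png

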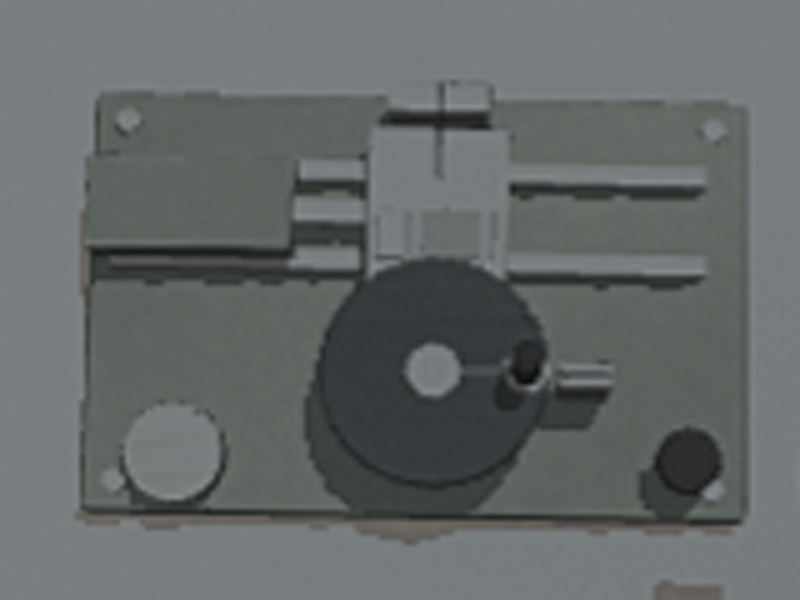

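View pics/scene5.png

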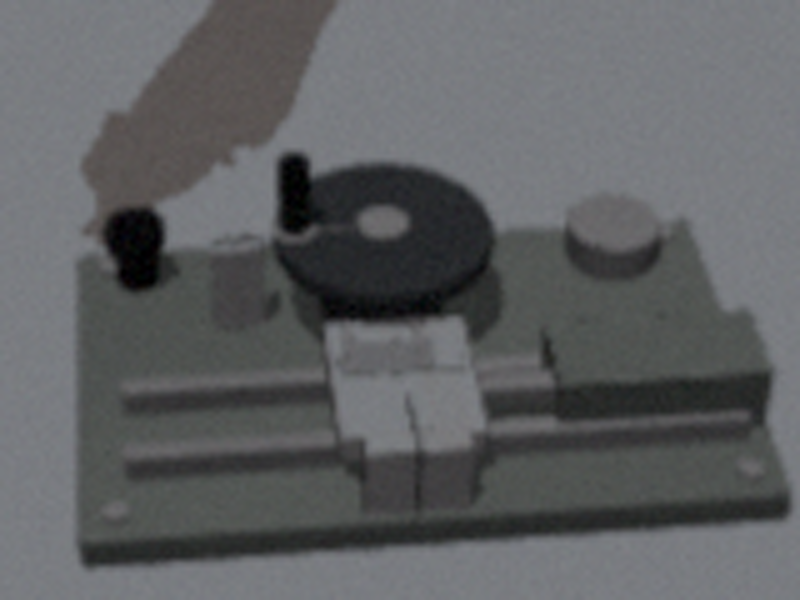

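```bash
python3 - <<'E'
from h import *
import cv2
c=vision.calibration("top"); a=cv2.imread("pics/top5raw.png"); pp=[.5495,.0331,ST]
print('carr',[t[1:] for t in liney(a,range(172,180),.052,c,268,pp,2)]); print('bed',[t[1:] for t in liney(a,range(162,167),.06,c,268,pp,2)])
m=a.astype(float).mean(2).astype(int)
print(list(range(260,278)))
for r in range(160,182): print(r,m[r,260:278])
# wheel: expected pixels
for nm,S in (('axis77',[0,0,.077]),('grip base',[0,-.045,.079]),('griptop',[0,-.045,.121]),('post near top',[0,-.062,.072]),('post far',[0,-.085,.072])):
  print(nm,((proj(w(pp,[S]),c)[0]-[180,145]+.5)*5-.5).round(1))
cv2.imwrite("pics/top5b.png",cv2.resize(a[200:240,240:310],None,fx=11,fy=11,interpolation=cv2.INTER_CUBIC))
print(robot.current_time_s())
E
```

```text
carr [(np.float64(267.42), np.float64(121.1), np.float64(0.56)), (np.float64(267.43), np.float64(118.5), np.float64(0.5)), (np.float64(267.27), np.float64(115.9), np.float64(0.87)), (np.float64(267.26), np.float64(113.4), np.float64(0.85)), (np.float64(267.23), np.float64(110.8), np.float64(0.87)), (np.float64(267.25), np.float64(108.3), np.float64(0.78)), (np.float64(267.28), np.float64(105.7), np.float64(0.65)), (np.float64(267.17), np.float64(103.2), np.float64(0.88))]
bed [(np.float64(267.84), np.float64(144.8), np.float64(-0.19)), (np.float64(267.72), np.float64(142.2), np.float64(0.06)), (np.float64(267.72), np.float64(139.6), np.float64(0.02)), (np.float64(267.73), np.float64(137.1), np.float64(-0.03)), (np.float64(267.73), np.float64(134.5), np.float64(-0.08))]
[260, 261, 262, 263, 264, 265, 266, 267, 268, 269, 270, 271, 272, 273, 274, 275, 276, 277]
160 [124 123 123 123 124 124 124 126 126 127 126 126 125 124 125 124 125 124]
161 [121 121 120 119 120 119 120 108  96 114  93  99 115 114 112 113 112 116]
162 [123 122 122 122 120 122 124 101  79 124 113 116 120 120 121 120 120 
[... 837 characters left out ...]
24 121 122 123 122 123 124 123]
175 [123 123 123 123 123 124 117  96 107 126 123 123 122 123 123 122 122 122]
176 [123 121 122 123 124 124 116  95 107 126 123 122 123 123 124 122 122 121]
177 [123 122 124 122 123 125 117  94 107 125 124 124 122 123 122 123 123 123]
178 [123 123 123 123 123 125 118  94 107 125 123 122 123 122 123 122 123 123]
179 [123 123 122 122 123 124 114  93 107 125 123 123 123 122 123 122 122 122]
180 [122 123 123 123 123 123 122 108 101 125 124 122 122 123 122 121 123 123]
181 [122 122 123 122 123 122 124 121 118 123 123 122 122 122 123 122 123 123]
axis77 [435.2 369.1]
grip base [528.4 369.9]
griptop [530.  356.5]
post near top [563.2 372.5]
post far [610.6 373.2]
31.7
```

View pics/top5b.png

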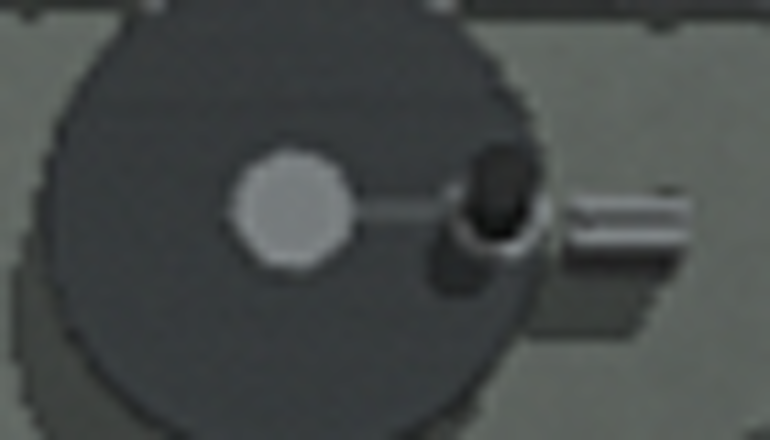

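```bash
python3 - <<'E'
from h import *
import cv2
T=np.mean([vision.grab_frame("top").astype(float) for _ in range(4)],0).mean(2)
Sx=np.mean([vision.grab_frame("scene").astype(float) for _ in range(4)],0).mean(2)
np.save('T.npy',T);np.save('S.npy',Sx)
c=vision.calibration("top")
# hub centroid
R=T[208:232,255:280]; 
yy,xx=np.mgrid[208:232,255:280]; wt=np.clip(R-80,0,None)*(np.hypot(xx-266.6,yy-219)<8); hub=np.array([(wt*xx).sum(),(wt*yy).sum()])/wt.sum(); print('hub',hub)
# groove rows for columns
for cl in range(274,280):
    v=T[214:225,cl]; b=np.median(v); d=np.clip(v-b-2,0,None); print(cl,((d*np.arange(214,225)).sum()/d.sum()).round(2),v.round(0))
print('post')
for cl in range(292,302): print(cl,T[214:228,cl].round(0))
# disc outline fit
g=cv2.GaussianBlur(T.astype(np.uint8),(3,3),0)
pts=[]
for a in np.radians(np.r_[100:260:4,20:80:4]):
    rs=np.arange(18,27,.25); v=cv2.remap(T.astype(np.float32),(hub[0]+rs*np.cos(a)).astype(np.float32)[None],(hub[1]+rs*np.sin(a)).astype(np.float32)[None],cv2.INTER_LINEAR)[0]
    k=np.argmax(np.abs(np.diff(v))); pts.append([hub[0]+rs[k]*np.cos(a),hub[1]+rs[k]*np.sin(a)])
print(cv2.fitEllipse(np.array(pts,np.float32)))
pp=[.5495,.0331,ST]
print('pred axis77',proj(w(pp,[[0,0,.077],[0,-.03,.077],[0,-.068,.072],[0,-.08,.072]]),c).round(2).tolist())
cs=vision.calibration("scene"); ps=[.5503,.0335,ST]
print('S carr',[t[3] for t in liney(Sx,range(244,249),.052,cs,297,ps)],'bed',[t[3] for t in liney(Sx,range(251,255),.06,cs,298,ps)])
print('T carr',[t[3] for t in liney(T,range(172,180),.052,c,268,pp,2)],'bed',[t[3] for t in liney(T,range(162,167),.06,c,268,pp,2)])
E
```

```text
hub [266.17789813 218.58204655]
274 218.63 [57. 57. 57. 56. 72. 76. 60. 56. 58. 58. 57.]
275 218.62 [58. 57. 57. 56. 71. 77. 60. 57. 58. 58. 58.]
276 218.61 [58. 57. 57. 56. 73. 77. 61. 56. 58. 58. 58.]
277 218.58 [58. 56. 57. 56. 72. 77. 60. 58. 59. 59. 58.]
278 218.76 [59. 57. 57. 56. 72. 77. 62. 60. 54. 53. 52.]
279 218.29 [58. 56. 55. 54. 72. 72. 55. 52. 41. 37. 38.]
post
292 [ 95.  94.  92. 104. 114.  71.  83. 116.  66.  38.  40.  56.  61.  60.]
293 [ 95.  94.  93. 103. 128.  88.  74. 129.  73.  38.  41.  54.  60.  60.]
294 [ 95.  95.  94. 101. 126.  86.  93. 131.  71.  37.  41.  54.  61.  60.]
295 [ 96.  96.  94. 101. 126.  85.  92. 130.  72.  37.  41.  54.  60.  61.]
296 [ 96.  97.  95. 100. 126.  84.  92. 130.  71.  37.  40.  54.  60.  60.]
297 [ 97.  96.  95. 100. 126.  85.  92. 131.  69.  36.  40.  54.  60.  59.]
298 [ 96.  96.  94.  97. 126.  85.  92. 130.  71.  37.  40.  53.  58.  56.]
299 [ 96.  94.  94.  84. 123.  85.  92. 130.  70.  36.  39.  50.  72.  74.]
300 [ 95.  94.  94.  68. 120.  86.  92. 130.  70.  33.  35.  59.  94.  99.]
301 [ 95.  95.  95.  76. 123.  94.  94. 126.  73.  52.  63.  86.  96.  96.]
((265.05712890625, 219.34780883789062), (43.957908630371094, 47.840232849121094), 146.55111694335938)
pred axis77 [[266.63, 218.43], [279.06, 218.61], [294.71, 219.13], [299.66, 219.2]]
S carr [np.float64(1.0), np.float64(0.54), np.float64(0.68), np.float64(0.89), np.float64(1.08)] bed [np.float64(0.74), np.float64(0.52), np.float64(0.17), np.float64(0.17)]
T carr [np.float64(0.63), np.float64(0.55), np.float64(0.83), np.float64(0.88), np.float64(0.9), np.float64(0.78), np.float64(0.81), np.float64(0.83)] bed [np.float64(-0.16), np.float64(0.07), np.float64(0.01), np.float64(-0.06), np.float64(-0.08)]
```

Released. Wheel readings put the grip 0.2–1.5° counter-clockwise of its mark, and the lines put the carriage 0.5–0.75 mm past. Both call for slightly more clockwise, so I'll regrip and turn about 1.7°.

```bash
python3 - <<'E'
from h import *
import cv2
import h
h.RG=.0445
t=np.radians(270.2)
robot.line_to(*pose(t,.2,.0445),velocity=.2)
robot.line_to(*pose(t,Z,.0445),velocity=.1,f_stop=6)
b=mf(t,4); print('base',b)
fingers.gripper_to(0.0,20); tn=thnow(t); print(robot.current_finger_gap(),np.degrees(tn[0]),tn[1],mf(t,4),robot.current_time_s())
E
```

```text
base (np.float64(0.08616725385476316), np.float64(0.21772731086976246), np.float64(0.11500644088359156))
0.17708876543288038 270.7188597074963 0.04454247606178991 (np.float64(0.5571987377384428), np.float64(0.5805773648026042), np.float64(1.6165114422552191)) 34.65
```

```bash
python3 - <<'E'
from h import *
import cv2
d=270.2; tgt=268.6
P=lambda d:pose(np.radians(d),Z,.0445)
for k in range(12):
    d-=.6; robot.line_to(*P(d),velocity=.02,f_stop=8); tn=thnow(np.radians(d)); f=mf(tn[0],3)
    print(round(d,1),round(np.degrees(tn[0]),2),np.round(f,2))
    if np.degrees(tn[0])<tgt+.1: break
for k in range(4):
    if f[0]>-1.8: break
    d+=.5; robot.line_to(*P(d),velocity=.02); tn=thnow(np.radians(d)); f=mf(tn[0],4)
    print('relieve',d,round(np.degrees(tn[0]),2),np.round(f,2))
fingers.gripper_to(.5); print(robot.current_tool_pos(),mf(tn[0],3))
p=robot.current_tool_pos()
robot.line_to([p[0],p[1],.2],velocity=.15)
robot.line_to([p[0]-.08,p[1]-.14,.22],velocity=.2)
T=np.mean([vision.grab_frame("top").astype(float) for _ in range(3)],0)
S3=np.mean([vision.grab_frame("scene").astype(float) for _ in range(3)],0)
cv2.imwrite("pics/top6.png",cv2.resize(T[145:265,180:340,::-1],None,fx=5,fy=5,interpolation=cv2.INTER_CUBIC))
T=T.mean(2);Sx=S3.mean(2)
c=vision.calibration("top");pp=[.5495,.0331,ST];cs=vision.calibration("scene"); ps=[.5503,.0335,ST]
for cl in range(274,278):
    v=T[214:225,cl]; b=np.median(v); e=np.clip(v-b-2,0,None); print(cl,((e*np.arange(214,225)).sum()/e.sum()).round(2))
print('S carr',[t[3].round(2) for t in liney(Sx,range(244,249),.052,cs,297,ps)],'bed',[t[3] for t in liney(Sx,range(251,255),.06,cs,298,ps)])
print('T carr',[t[3].round(2) for t in liney(T,range(172,180),.052,c,268,pp,2)],'bed',[t[3] for t in liney(T,range(162,167),.06,c,268,pp,2)])
print(robot.current_time_s())
E
```

```text
269.6 270.31 [-0.2   0.32  2.67]
269.0 270.15 [-2.26  0.41  3.19]
268.4 269.83 [-3.62  0.74  2.95]
267.8 268.35 [-3.79  0.42  3.58]
relieve 268.2999999999999 268.4 [-3.35  0.81  5.18]
relieve 268.7999999999999 268.49 [-3.01  0.73  5.31]
relieve 269.2999999999999 268.59 [-2.35  0.82  6.25]
relieve 269.7999999999999 268.72 [-1.79  0.83  6.52]
[ 0.54585925 -0.00961457  0.10496208] (np.float64(0.10462319260006121), np.float64(0.09739716939908052), np.float64(-0.41218546501092423))
274 219.01
275 219.18
276 219.16
277 219.18
S carr [np.float64(1.05), np.float64(0.51), np.float64(0.12), np.float64(0.24), np.float64(0.38)] bed [np.float64(0.83), np.float64(0.56), np.float64(0.28), np.float64(0.21)]
T carr [np.float64(-0.18), np.float64(-0.21), np.float64(-0.27), np.float64(-0.39), np.float64(0.17), np.float64(0.37), np.float64(0.34), np.float64(0.33)] bed [np.float64(-0.11), np.float64(0.06), np.float64(-0.0), np.float64(-0.04), np.float64(-0.09)]
39.5833[ WARN:0@21.873] global loadsave.cpp:1063 imwrite_ Unsupported depth image for selected encoder is fallbacked to CV_8U.
```

View pics/top6.png

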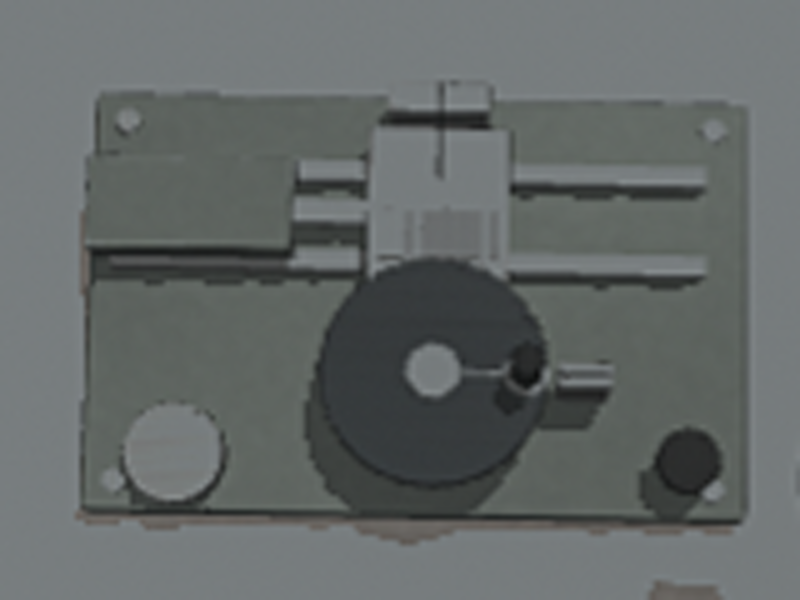

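The lines now agree in both views (0.0 to 0.1 mm). The tin at (175,452), the eyepiece at (688,460) and the rest look unmoved, and the arm is clear. Handing in.

```bash
python3 - <<'E'
from h import *
print(robot.current_tool_pos(),robot.current_time_s()); workorder.close_job()
E
```

```text
[ 0.46660262 -0.14880892  0.21977888] 39.5833
the job is handed in; nothing more can be done
```

I turned the wheel counter-clockwise past the bed line and stopped gently against the buffer, about 16 mm past it. The force there was a steady 6.9 N with the arm halted, well under the 14 N jam limit. I then wound back clockwise through the free play to the line and index, and let go. The job was handed in at 39.6 s with the arm clear of everything.

- **Correction:** the first release left the carriage 0.5–0.75 mm past the line, so I regripped once and turned a little further clockwise.
- **Carriage:** on the last check the carriage line met the bed line to about 0.1 mm on average in both cameras. Single-row readings scattered by up to about 0.5 mm.
- **Grip:** the arm's own reading put it about 1.3° (1 mm) clockwise of the index mark. The carriage line and the grip angle disagreed by roughly 0.3 mm of carriage travel, so I favoured the carriage line.
- **Bystanders:** in the last close-up the tin and eyepiece stood where they began. I did not recheck the dish, dropper and jar after the start; the arm did not work near them.
- **Unexplained load:** a 5–8 N sideways pull stayed on the gripper during most of the first hold. It had almost gone after the regrip.

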